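Refit the carousel wheel and serve the warm-up sample

TASK

The blue wheel of the tasting carousel is back from washing: fit it fully home on the square spindle of the drive unit, stand the cup with the red sample in the wheel's orange-rimmed start well, and leave the wheel turned so that this well is in line with the orange pointer on the unit's console. Set the wheel and the cup down rather than dropping them, keep the sample upright, and leave the two other sample cups where they stand.

Things in the scene. Friction and masses are not known exactly. Their poses are not given: they have to be found in the camera images.
- drive_unit: White round drive unit of the sample carousel, fixed to the table: drum 90 mm across and 34 mm high with a console 44 mm wide and 22 mm high that reaches out to 86 mm from the drum's axis. Origin on the drum's axis at table height, z up; the console with its orange pointer lies on the unit's +x side.
- serving_pointer (a point): Orange triangle on the dark top of the console, 75 mm from the drum's axis on the unit's +x side, 24 mm above the table; it points at the axis.
- spindle_top (a point): Centre of the top of the bare steel spindle, on the drum's axis, 62 mm above the table. The spindle is a square of 18 mm with its top 5 mm tapered to 13 mm; it stands 22 mm up from a black round platter (60 mm across, top 40 mm above the table) that turns with it. The point's x and y axes are square to the spindle's flats and turn with it.
- spindle (a joint): Angle of the spindle and its platter about the vertical, rad, anticlockwise seen from above; at 0 the flats are square to the drive unit's x and y axes. It turns freely both ways against light friction (0.05 N m) and stays where it is left.
- wheel: Loose blue wheel lying right way up on the table, 136 mm across, 60 mm high over all, 0.2 kg; origin at the centre of its underside, z up. Disc 5 mm thick with four round wells (inside 41 mm across, rims 19 mm above the underside) centred 43 mm from the axis on its +x, -x, +y and -y; the +x one has an orange rim. Fully home, its underside rests on the platter, 40 mm above the table.
- wheel_bore (a point): Mouth of the bore in the wheel's square hub (32 mm wide, 28 mm high), on the axis at the underside: a square blind hole of 19.6 mm, 24 mm deep, open below, its sides square to the wheel's x and y axes.
- wheel_grip (a point): Middle of the dark bar grip on top of the hub, on the wheel's axis 45 mm above its underside; the bar is 32 mm long along the wheel's x, 14 mm wide along its y, and reaches from 28 to 60 mm above the underside.
- start_well (a point): Centre of the floor of the orange-rimmed start well: 43 mm from the wheel's axis on its +x side, 5 mm above its underside; its axes are the wheel's.
- red_sample: Clear tapered sample cup with a red sample lump inside: 46 mm across at the rim, 32 mm at the foot, 45 mm high, 25 g; origin at the centre of its underside, z up. Can be gripped across the outside just below the rim.
- tan_sample: The same kind of cup with a light brown sample; stays where it is.
- cream_sample: The same kind of cup with a cream-coloured sample; stays where it is.
There are look-alikes about, which are no part of the job. What is shaped like the red_sample but purple is not meant.

How it is judged:
By the outcome, as a careful person would: the job done as asked, in the order asked, and still so for the second after the job is handed in, with the robot touching nothing.
It also fails if it takes over 51 s, if anything falls off the work surface, if the arm or the gripper's body presses on something with over 40 N, if the wrist force passes 120 N, or if a joint passes its speed limit or range.

ROBOT

A 7-joint arm with a two-finger parallel gripper is mounted at the origin on the work surface; the furniture and walls round the work are solid. World frame = base frame: x ahead of the robot, y to its left, z up, the work surface at z = 0. Lengths are in m, angles in rad, forces in N, time in s.
With the tool pointing down it reaches from about 0.425 to 0.95 m from the base axis. Payload 4.7 kg.
Tool frame: the origin (TCP) lies between the finger pads; the fingertips stand 25 mm ahead of it and the grasp point (between the pads) lies 6 mm ahead of it; z points along the fingers, y is the line along which they close (so a half turn about z gives the same grasp; the last joint's range is limited). The gripper opens to 85 mm and grips with 20 to 120 N. Pads are 22 mm wide; open, the fingers measure 114 mm over their backs; the gripper's body (76 mm by 85 mm) begins 54 mm behind the grasp point. The pads swing forward as they close: fully open they stand 13 mm farther back than shut.
Start: joints at [-1.268, 0.469, -0.049, 1.532, 0.024, 1.141, -0.082], TCP at [0.22, 0.638, 0.256] pointing down, gripper open.
Joint ranges: [-2.59, 2.59], [-0.33, 1.99], [-1.39, 1.29], [0.1, 2.45], [-1.04, 4.18], [0.21, 1.99], [-2.66, 2.66]. Speed limits (rad/s): [2.57, 2.57, 3.14, 3.14, 3.14, 3.14, 3.14].

INTERFACE

Orientations are given as a 3x3 rotation matrix whose columns are the frame's x, y, z axes.
In Python, from rig import * gives the robot as it stands. Calls block until the motion is done:
- movep(position, orientation): joint-space move of the TCP to a pose.
- move_l(position, attitude=None, feed=0.15, until_force=None): straight line of the TCP; attitude=None keeps the orientation; feed is the mean speed in m/s. With until_force (N) it stops when the force on the tool has changed by that much, and returns True; else False.
- move_joints(angles): joint-space move.
- command_gripper(opening, newtons=None): finger opening in m; newtons is the grip in N (None keeps the last); returns when the fingers have stopped.
- sleep(seconds).
- inverse_kinematics(position, orientation): joint angles nearest the present ones, or None.
- sense(): the state.
- camera(name): name is "scene" or "top"; returns (picture, depth): 420x560x3 uint8, red, green, blue; 420x560 float32, m along the optical axis (not along the pixel's ray), 0 where there is no reading.
- camera_params(name): a dict with "K" (3x3 intrinsics, pixels), "dist" ([k1, k2, p1, p2, k3] as OpenCV has them; the pictures are not rectified), "position" and "rotation" of the camera in the world. Camera axes: x right, y down, z forward; pixel columns grow to the right and rows downward; lengths in m; the calibration is good to about 2 mm. A picture is of the moment at which its call begins. camera_params takes no time and is no camera call.
A pose or a line that the arm cannot do raises Unreachable and nothing moves.
- finish_job(): hands the job in; it is judged then, once.
The state is a dict: "time_s": time; "joint_pos": joint angles; "qd": joint speeds; "joint_efforts": joint torques, N m; "position": TCP position; "tcp_rot": TCP orientation; "wrist_force": force on the tool from outside, world axes, zero at the start; "ft_torque": the same for the moment, N m; "finger_gap": finger opening in m; "gripper_force": force on a finger pad.
Only numpy, scipy, OpenCV 4.12 (cv2) and the standard library are available. Lean on these libraries where they do the work, as an engineer would, in place of code of your own. Each camera call takes 0.05 s, during which the arm holds its last target. There are 200 camera calls.

## Working session

There is one attempt and no reset: what is moved stays moved. The work goes in short steps, each a Python script; the robot and the scene stay as the last script left them, time stands still between calls to the robot, and variables do not carry over. Pictures are saved under pics/ and viewed, at most 10 in all, crops included, and the job is handed in when it is done.

```bash
mkdir -p pics
cat > h.py <<'E'
from rig import *
import numpy as np, cv2
def cam(n):
    p,d=camera(n); return p,d,camera_params(n)
def save(n,img,s=1):
    cv2.imwrite('pics/'+n,cv2.resize(img[...,::-1],None,fx=s,fy=s,interpolation=cv2.INTER_CUBIC))
def cloud(d,c):
    h,w=d.shape; uv=np.stack(np.meshgrid(np.arange(w),np.arange(h)),-1).reshape(-1,1,2).astype(np.float64)
    n=cv2.undistortPoints(uv,np.array(c['K'],float),np.array(c['dist'],float)).reshape(h,w,2)
    P=np.dstack([n*d[...,None],d])
    return P@np.array(c['rotation']).T+np.array(c['position'])
def down(yaw): # tool y (closing line) at angle yaw
    y=np.array([np.cos(yaw),np.sin(yaw),0]); z=np.array([0,0,-1.]); return np.stack([np.cross(y,z),y,z],1)
E
python3 - <<'E'
from h import *
for n in('scene','top'):
    p,d,c=cam(n); save(n+'0.png',p,1.42); print(n,c['position'],c['rotation']); np.savez(n+'0.npz',p=p,d=d)
s=sense(); print(s['time_s'],s['position'],s['tcp_rot'])
E
```

```text
scene [-0.20336822  0.77666779  0.47452837] [[-0.68859689 -0.34187177  0.63949825]
 [-0.72487938  0.30068444 -0.61978928]
 [ 0.01960129 -0.89034407 -0.45486617]]
top [0.27492314 0.23138321 0.96450117] [[ 0.0264473  -0.99439862  0.10233246]
 [-0.99953624 -0.02785111 -0.01231345]
 [ 0.01509455 -0.10195934 -0.99467404]]
0.1 [0.21970944 0.63773879 0.2553627 ] [[-9.45472901e-01  3.25700376e-01 -5.08419058e-04]
 [ 3.25700766e-01  9.45471401e-01 -1.68532212e-03]
 [-6.82143689e-05 -1.75901887e-03 -9.99998451e-01]]
```

View pics/scene0.png

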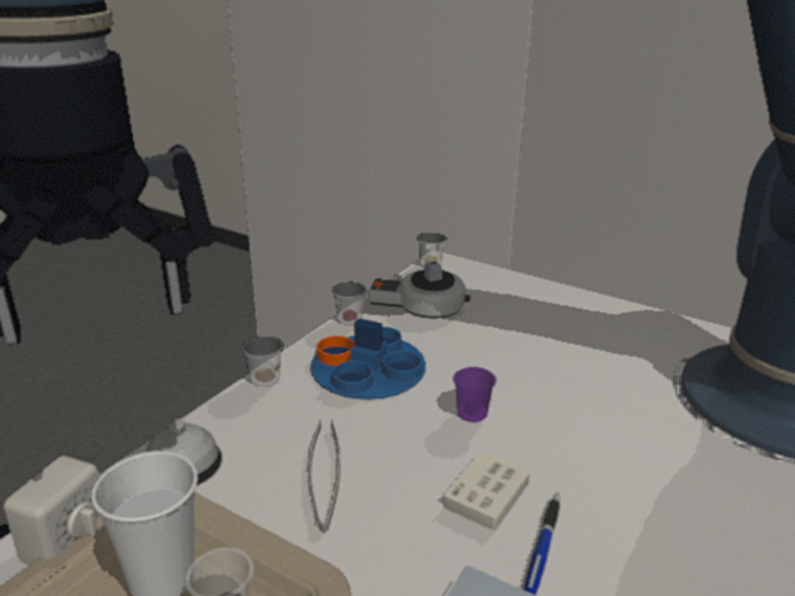

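View pics/top0.png

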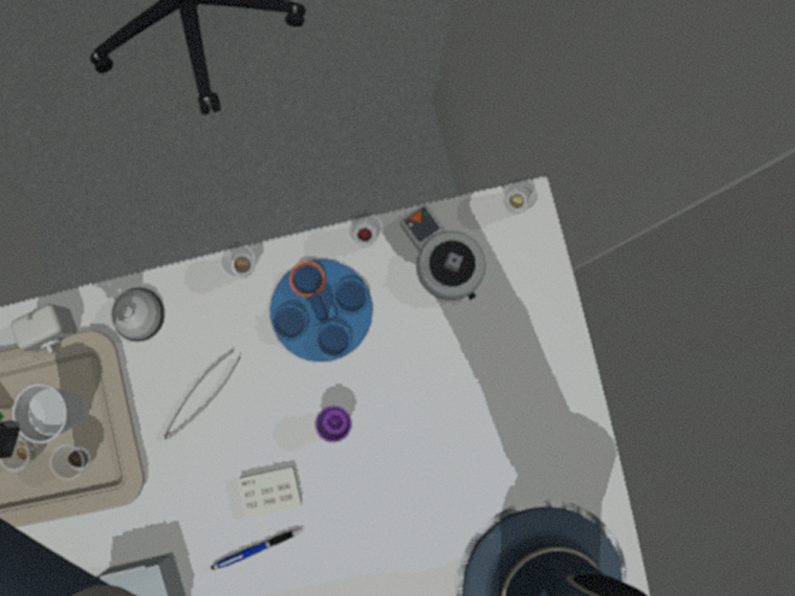

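The scene view shows the wheel at (368,365), its orange well at (334,350), the drive unit at (433,290) and a red cup at (349,305). In the top view they are: wheel (321,310), orange well (308,279), unit (452,262), pointer (417,216).

Things that could be taken for the red sample, by top-view pixel:
- (364,234): clear cup with a red lump
- (242,264): tan sample
- (517,200): cream sample
- (70,460): clear cup on the tray with a dark lump
- (15,455): clear cup on the tray
- (333,423): purple cup

I choose (364,234) and will check it in a crop.

```bash
cat > m.py <<'E'
from h import *
from scipy.optimize import least_squares
def fitc(P):
    r=least_squares(lambda q:np.hypot(P[:,0]-q[0],P[:,1]-q[1])-q[2],[*P[:,:2].mean(0),.03],loss='soft_l1',f_scale=.001); return r.x
E
python3 - <<'E'
from m import *
C={}
for n in('scene','top'):
    f=np.load(n+'0.npz');p=f['p'];d=f['d'];c=camera_params(n);X=cloud(d,c);C[n]=(p,d,X)
    hsv=cv2.cvtColor(p,cv2.COLOR_RGB2HSV); H,S,V=cv2.split(hsv)
    print(n)
    ok=d>0
    def rep(name,m):
        m=m&ok
        k,l,st,ce=cv2.connectedComponentsWithStats(m.astype(np.uint8))
        for i in range(1,k):
            if st[i,4]>=8:
                P=X[l==i]; print(' ',name,st[i,4],ce[i].round(1),'med',np.median(P,0).round(4),'z%',np.percentile(P[:,2],[5,50,95]).round(4))
    rep('orange',(H>3)&(H<16)&(S>180)&(V>120))
    rep('red',((H<4)|(H>172))&(S>110)&(V>50))
    rep('blue',(H>95)&(H<115)&(S>140)&(X[...,0]>.3))
p=C['top'][0];q=C['scene'][0]
a=cv2.resize(p[120:230,150:390],(780,357),interpolation=cv2.INTER_CUBIC)
b=cv2.resize(q[150:280,165:345],(332,240),interpolation=cv2.INTER_CUBIC)
t=cv2.resize(p[270:350,0:110],(330,240),interpolation=cv2.INTER_CUBIC)
im=np.zeros((597,780,3),np.uint8); im[:357]=a; im[357:,:332]=b; im[357:,340:670]=t; save('crop1.png',im)
E
```

```text
scene
  orange 257 [234.2 246. ] med [0.4004 0.3238 0.0126] z% [0.0056 0.0126 0.0177]
  blue 61 [259.  228.2] med [0.3532 0.3043 0.0583] z% [0.056  0.0583 0.0597]
  blue 1665 [260.1 258.9] med [0.3389 0.3175 0.0077] z% [0.0029 0.0077 0.0257]
  blue 8 [249.1 237.9] med [0.3684 0.3133 0.0369] z% [0.0037 0.0369 0.0394]
  blue 31 [235.9 246.1] med [0.4043 0.3132 0.0042] z% [0.0032 0.0042 0.0056]
top
  orange 23 [293.3 152.7] med [0.4785 0.1778 0.0233] z% [0.0212 0.0233 0.0256]
  red 43 [256.5 164.8] med [0.456  0.2471 0.0118] z% [0.0093 0.0118 0.0157]
  blue 849 [244.1 213.1] med [0.3617 0.2662 0.005 ] z% [0.0021 0.005  0.0212]
  blue 9 [211.1 191.2] med [0.4057 0.3298 0.0046] z% [0.002  0.0046 0.0072]
  blue 10 [222.4 192.1] med [0.4044 0.3082 0.0046] z% [0.0028 0.0046 0.0074]
  blue 144 [198.9 207.4] med [0.3738 0.351  0.0043] z% [0.0018 0.0043 0.0083]
  blue 14 [213.6 196.1] med [0.3963 0.3247 0.0049] z% [0.0029 0.0049 0.0079]
  blue 333 [219.  228.8] med [0.3335 0.3088 0.0084] z% [0.0024 0.0084 0.06  ]
  blue 9 [212.4 219.3] med [0.3518 0.3243 0.0186] z% [0.0048 0.0186 0.0214]
  blue 8 [231.8 232.4] med [0.3288 0.2888 0.0049] z% [0.0023 0.0049 0.0063]
  blue 9 [239.3 237.2] med [0.3214 0.2729 0.0059] z% [0.0032 0.0059 0.0073]
  blue 9 [233.  239.4] med [0.3176 0.2856 0.0051] z% [0.0034 0.0051 0.007 ]
  blue 24 [215.3 245.5] med [0.3039 0.3167 0.005 ] z% [0.0023 0.005  0.0075]
```

View pics/crop1.png

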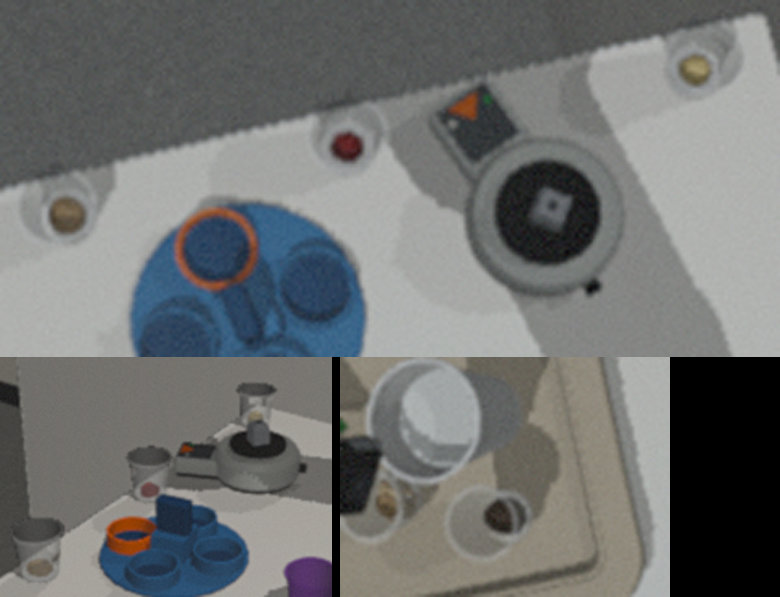

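The crop shows the red lump in the clear cup on the table. In the full-resolution top picture it is at (256,165). The tray cup's lump is dark brown, so it is not the one. Next I measure everything precisely.

```bash
cat >> m.py <<'E'
def onplane(uv,c,z):
    n=cv2.undistortPoints(np.asarray(uv,float).reshape(-1,1,2),np.array(c['K'],float),np.array(c['dist'],float)).reshape(-1,2)
    r=np.c_[n,np.ones(len(n))]@np.array(c['rotation']).T; o=np.array(c['position'])
    return o+r*((z-o[2])/r[:,2])[:,None]
def proj(P,c):
    R=np.array(c['rotation']).T
    return cv2.projectPoints(np.asarray(P,float).reshape(-1,1,3),cv2.Rodrigues(R)[0],-R@np.array(c['position']),np.array(c['K'],float),np.array(c['dist'],float))[0].reshape(-1,2)
def fitr(P,r):
    q=least_squares(lambda q:np.hypot(P[:,0]-q[0],P[:,1]-q[1])-r,P[:,:2].mean(0),loss='soft_l1',f_scale=.001); return q.x,np.sqrt(np.mean(np.clip(q.fun,-9,9)**2))
def tri(ua,ca,ub,cb):
    A=[];b=[]
    O=[];D=[]
    for u,c in((ua,ca),(ub,cb)):
        o=np.array(c['position']);D.append((lambda v:v/np.linalg.norm(v))(onplane([u],c,0)[0]-o));O.append(o)
    M=sum(np.eye(3)-np.outer(d,d) for d in D); v=sum((np.eye(3)-np.outer(d,d))@o for o,d in zip(O,D))
    return np.linalg.solve(M,v)
E
cat > t.py <<'E'
from m import *
for n in('scene','top'):
    f=np.load(n+'0.npz');p=f['p'];d=f['d'];c=camera_params(n);X=cloud(d,c)
    H,S,V=cv2.split(cv2.cvtColor(p,cv2.COLOR_RGB2HSV)); print('==',n)
    near=(abs(X[...,0]-.365)<.09)&(abs(X[...,1]-.295)<.09)
    for nm,lo,hi in(('griptop',.056,.063),('rims',.0165,.0215),('disc',.003,.0075)):
        m=near&(X[...,2]>lo)&(X[...,2]<hi)&(S>100); P=X[m]
        if len(P)<5: continue
        rr=cv2.minAreaRect(P[:,:2].astype(np.float32)*1000); print(nm,len(P),P.mean(0).round(4),rr)
    blue=(((H>90)&(H<120)&(S>110))|((H>3)&(H<18)&(S>150)))&near
    cs=max(cv2.findContours(blue.astype(np.uint8),0,cv2.CHAIN_APPROX_NONE)[0],key=len)
    hu=cv2.convexHull(cs).reshape(-1,2); print('disc',fitr(onplane(cs.reshape(-1,2),c,.0025),.068))
    org=(H>3)&(H<18)&(S>150)&near&(V>80)
    uv=np.argwhere(org)[:,::-1]; print('orange',len(uv),fitc(onplane(uv,c,.019)))
    # unit
    un=(abs(X[...,0]-.42)<.1)&(abs(X[...,1]-.145)<.09)
    for nm,lo,hi in(('sptop',.058,.066),('platter',.037,.043),('drum',.031,.0365)):
        m=un&(X[...,2]>lo)&(X[...,2]<hi); P=X[m]
        if len(P)>4: print(nm,len(P),P.mean(0).round(4),np.median(P,0).round(4),fitc(P))
    ua=un&(H>3)&(H<18)&(S>130); print('pointer',ua.sum(),X[ua].mean(0), np.argwhere(ua)[:,::-1].mean(0))
    for nm,xy in(('red',(.456,.247)),('cream',None),('tan',None)):
        if xy:
            m=np.hypot(X[...,0]-xy[0],X[...,1]-xy[1])<.035
            for lo,hi in((.003,.02),(.02,.038),(.038,.05)):
                P=X[m&(X[...,2]>lo)&(X[...,2]<hi)]; print(nm,lo,len(P),P.mean(0).round(4) if len(P) else '')
E
python3 t.py
python3 - <<'E'
from m import *
f=np.load('top0.npz')['p'];g=np.load('scene0.npz')['p']
im=np.zeros((600,800,3),np.uint8)
im[:400,:400]=cv2.resize(f[160:210,295:345],(400,400),interpolation=cv2.INTER_CUBIC)   # spindle x8
im[:400,400:]=cv2.resize(f[140:190,230:280],(400,400),interpolation=cv2.INTER_CUBIC)   # red cup x8
im[400:,:400]=cv2.resize(g[165:225,255:375],(400,200),interpolation=cv2.INTER_CUBIC)
im[400:,400:]=cv2.resize(g[190:240,215:315],(400,200),interpolation=cv2.INTER_CUBIC)
save('crop2.png',im)
E
```

```text
== scene
griptop 75 [0.354  0.3049 0.0582] ((354.32672119140625, 304.01458740234375), (30.466676712036133, 12.323177337646484), 20.352262496948242)
rims 343 [0.3474 0.3111 0.018 ] ((356.37762451171875, 303.046142578125), (105.57861328125, 106.67094421386719), 70.23646545410156)
disc 1159 [0.3426 0.3155 0.0045] ((354.1802062988281, 305.0308837890625), (130.556396484375, 130.8336944580078), 46.128204345703125)
disc (array([0.35913317, 0.30106946]), np.float64(0.010752920276395026))
orange 321 [0.38641425 0.32804753 0.02074695]
sptop 38 [0.4164 0.1374 0.0603] [0.4156 0.1374 0.0605] [0.41649092 0.13690049 0.0062196 ]
platter 335 [0.4252 0.144  0.0392] [0.4158 0.1436 0.0389] [0.42375612 0.13334412 0.0260538 ]
drum 376 [0.417  0.1464 0.0331] [0.4048 0.1546 0.0329] [0.45153813 0.1118242  0.06852372]
pointer 20 [0.47951813 0.18060143 0.02225104] [265.55 199.35]
red 0.003 127 [0.4479 0.257  0.0122]
red 0.02 274 [0.4557 0.2497 0.0305]
red 0.038 158 [0.4593 0.2468 0.0419]
== top
griptop 115 [0.3553 0.3003 0.059 ] ((356.3173828125, 300.993408203125), (31.424650192260742, 13.523540496826172), 25.
[... 156 characters left out ...]
27 [0.3537 0.2983 0.005 ] ((360.8369140625, 289.85198974609375), (128.98231506347656, 152.67422485351562), 26.854822158813477)
disc (array([0.35312344, 0.29869294]), np.float64(0.014586106231568849))
orange 54 [0.39450403 0.31828288 0.02093702]
sptop 86 [0.4177 0.134  0.0611] [0.4177 0.1344 0.0608] [0.41779087 0.13392393 0.00647772]
platter 712 [0.42   0.1353 0.0397] [0.4185 0.1347 0.0396] [0.41914933 0.13387667 0.02287459]
drum 791 [0.4169 0.1352 0.0336] [0.415  0.1364 0.0336] [0.41868489 0.1337243  0.03661385]
pointer 42 [0.47940077 0.17882441 0.02284623] [293.33333333 152.47619048]
red 0.003 191 [0.4603 0.2471 0.0098]
red 0.02 82 [0.469  0.2482 0.0298]
red 0.038 161 [0.46   0.2469 0.0437]
```

View pics/crop2.png

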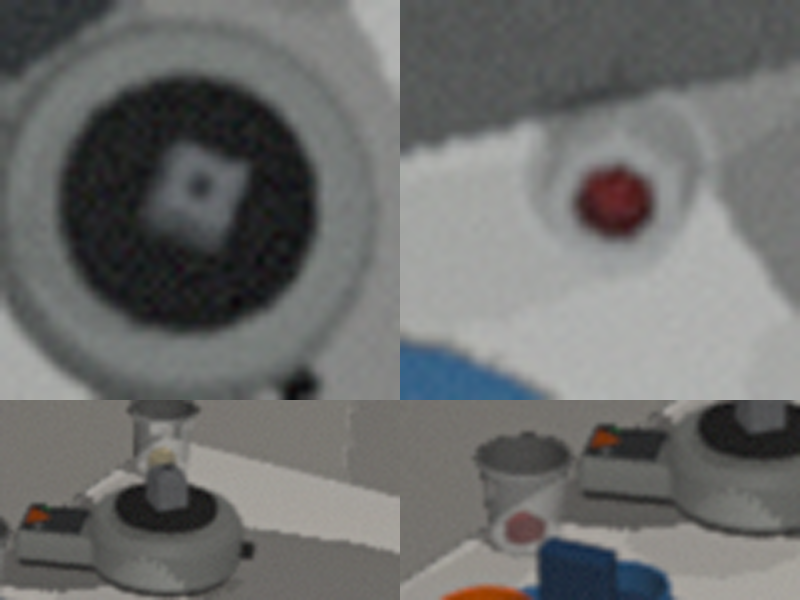

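Top crop: spindle square at crop (200,190), turned about 16° in the image, on the black platter; the red cup's rim centre is at crop (620,175). Both match the measured heights. Next a sub-pixel model fit for the spindle and wheel, and reach checks.

```bash
cat > fit.py <<'E'
from m import *
from scipy.optimize import minimize, differential_evolution
c=camera_params('top')
F=[camera('top')[0].astype(np.float32) for _ in range(6)]; A=np.mean(F,0); np.save('avg.npy',A)
g=A.mean(2)
U=8
def fill(polys,x0,y0,w,h):
    m=np.zeros((h*U,w*U),np.uint8)
    for P in polys: cv2.fillConvexPoly(m,np.round(((cv2.convexHull(P.astype(np.float32)).reshape(-1,2)-[x0,y0]+.5)*U-.5)).astype(np.int32),255)
    return cv2.resize(m,(w,h),interpolation=cv2.INTER_AREA)/255.
def sq(x,y,t,s,z):
    k=np.array([[1,1],[-1,1],[-1,-1],[1,-1]])*s/2; R=np.array([[np.cos(t),-np.sin(t)],[np.sin(t),np.cos(t)]])
    return np.c_[k@R.T+[x,y],np.full(4,z)]
def circ(x,y,r,z):
    a=np.linspace(0,2*np.pi,72); return np.c_[x+r*np.cos(a),y+r*np.sin(a),np.full(72,z)]
def score(masks,img):  # residual of linear regression image ~ masks
    B=cv2.GaussianBlur
    M=np.stack([np.ones(img.size)]+[B(m,(0,0),.7).ravel() for m in masks],1)
    r=np.linalg.lstsq(M,img.ravel(),rcond=None); e=img.ravel()-M@r[0]; return (e**2).mean()
def opt(f,b): 
    r=differential_evolution(f,b,seed=1,maxiter=60,popsize=12,tol=1e-8); return r.x,r.fun
x0,y0,w,h=302,169,34,34
def fs(q):
    x,y,t=q
    pl=fill([proj(circ(x,y,.03,.04),c)],x0,y0,w,h)
    body=fill([proj(np.r_[sq(x,y,t,.013,.062),sq(x,y,t,.018,.057),sq(x,y,t,.018,.04)],c)],x0,y0,w,h)
    top=fill([proj(sq(x,y,t,.013,.062),c)],x0,y0,w,h)
    return score([pl,body,top],g[y0:y0+h,x0:x0+w])
q,e=opt(fs,[(.40,.435),(.12,.15),(-.79,.79)]); print('spindle',q.round(4),np.degrees(q[2]),e)
for dt in(-10,-5,5,10): print(dt,fs(q+[0,0,np.radians(dt)]))
X0,Y0,W,Hh=180,170,92,95
hsv=cv2.cvtColor(A.astype(np.uint8),cv2.COLOR_RGB2HSV)
rb=(A[...,0]-A[...,2])[Y0:Y0+Hh,X0:X0+W]
def fw(q):
    x,y,t=q; u=np.array([np.cos(t),np.sin(t)])*.043
    d=fill([proj(np.r_[circ(x,y,.068,.0),circ(x,y,.068,.005)],c)],X0,Y0,W,Hh)
    o=fill([proj(circ(x+u[0],y+u[1],.0225,.019),c)],X0,Y0,W,Hh); i=fill([proj(circ(x+u[0],y+u[1],.0205,.019),c)],X0,Y0,W,Hh)
    n=np.array([-u[1],u[0]])
    wl=[fill([proj(circ(x+v[0],y+v[1],.0205,.019),c)],X0,Y0,W,Hh) for v in(-u,n,-n)]
    return score([d,o,i,sum(wl)],rb)
q2,e=opt(fw,[(.335,.375),(.28,.32),(.2,.7)]); print('wheel',q2.round(4),np.degrees(q2[2]),e)
for dt in(-5,5): print(dt,fw(q2+[0,0,np.radians(dt)]))
for nm,xy,z in(('w',q2[:2],.12),('s',q[:2],.16),('s',q[:2],.1)):
    for a in(25,75,-15,36):
        for s in(90,-90):
            j=inverse_kinematics([*xy,z],down(np.radians(a+s))); print(nm,z,a,s,None if j is None else np.round(j,2))
print(sense()['time_s'])
E
python3 fit.py
```

```text
spindle [ 0.4174  0.134  -0.3656] -20.949948261052718 83.44134007333366
-10 89.77701787412317
-5 86.22579708154082
5 85.45180324319541
10 88.69473336859292
wheel [0.3557 0.3003 0.4372] 25.05239591579016 78.59667765211115
-5 264.58799457315746
5 278.1898581427716
w 0.12 25 90 [-0.7   0.32 -0.11  2.15  0.05  0.68  1.16]
w 0.12 25 -90 [-1.19  0.34  0.48  2.17 -0.24  0.68 -1.68]
w 0.12 75 90 [-0.55  0.33 -0.29  2.14  0.14  0.69  1.95]
w 0.12 75 -90 [-1.05  0.32  0.31  2.16 -0.16  0.68 -0.89]
w 0.12 -15 90 [-0.81  0.31  0.03  2.15 -0.01  0.68  0.53]
w 0.12 -15 -90 [-1.3   0.36  0.62  2.18 -0.32  0.69 -2.29]
w 0.12 36 90 [-0.67  0.32 -0.15  2.14  0.07  0.68  1.34]
w 0.12 36 -90 [-1.15  0.33  0.44  2.17 -0.22  0.68 -1.51]
s 0.16 25 90 [-0.5   0.21  0.1   2.18 -0.03  0.76  1.63]
s 0.16 25 -90 [-0.92  0.23  0.59  2.2  -0.19  0.76 -1.34]
s 0.16 75 90 [-0.35  0.21 -0.07  2.17  0.02  0.76  2.45]
s 0.16 75 -90 [-0.8   0.22  0.45  2.19 -0.14  0.76 -0.52]
s 0.16 -15 90 [-0.6   0.21  0.21  2.18 -0.06  0.76  0.97]
s 0.16 -15 -90 [-0.99  0.24  0.68  2.2  -0.22  0.76 -2.  ]
s 0.16 36 90 [-0.46  0.21  0.06  2.18 -0.02  0.76  1.81]
s 0.16 36 -90 [-0.88  0.22  0.55  2.2  -0.17  0.76 -1.16]
s 0.1 25 90 [-0.45  0.31  0.05  2.23 -0.02  0.6   1.63]
s 0.1 25 -90 [-0.86  0.35  0.54  2.25 -0.31  0.62 -1.22]
s 0.1 75 90 [-0.29  0.32 -0.14  2.22  0.07  0.61  2.4 ]
s 0.1 75 -90 [-0.74  0.33  0.4   2.24 -0.22  0.61 -0.44]
s 0.1 -15 90 [-0.55  0.31  0.17  2.23 -0.09  0.6   0.99]
s 0.1 -15 -90 [-0.94  0.36  0.64  2.25 -0.37  0.63 -1.85]
s 0.1 36 90 [-0.41  0.31  0.    2.22 -0.    0.61  1.79]
s 0.1 36 -90 [-0.82  0.34  0.5   2.25 -0.28  0.61 -1.06]
0.4
```

Run:
```python
from m import *
x,y,t=.3557,.3003,np.radians(25.05); R=down(t-np.pi/2)
movep([x,y,.19],R); move_l([x,y,.056],feed=.12)
s=sense(); print(s['time_s'],s['position'],s['wrist_force'])
command_gripper(.0,60); s=sense(); print(s['finger_gap'],s['gripper_force'],s['wrist_force'],s['position'])
move_l([x,y,.20],feed=.12); s=sense(); print(s['time_s'],s['finger_gap'],s['wrist_force'],s['position'])
p,d,c=cam('top'); q,_,_=cam('scene'); np.savez('lift.npz',p=p,q=q)
save('lift.png',np.hstack([p[100:310,130:400],q[60:270,130:400]]),1.45)
```

```text
3.1667 [0.35609609 0.30061153 0.05651604] [-0.09207465  1.19569539  0.50862141]
0.01274802507348319 59.18904662132263 [-0.15944855 -0.63192496  3.26473161] [0.35586196 0.3004145  0.05623789]
5.1667 0.012886885534460574 [ 0.23544643  0.32600608 -2.99136227] [0.35527275 0.29991828 0.19929072]
```

View pics/lift.png

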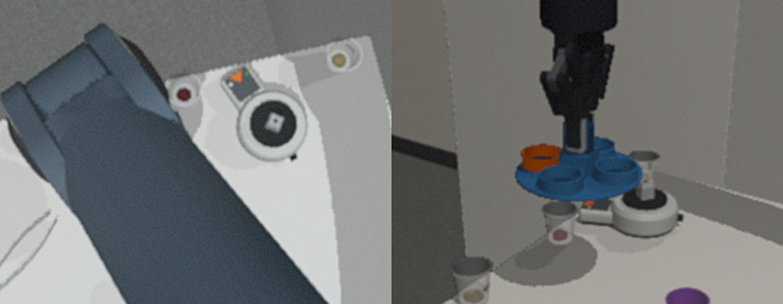

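The wheel hangs level in the grip, orange well at (543,157) in the right half. In the left half the spindle is now lit, at (275,121). Refit it, and measure the red cup's rim.

```bash
sed -n '/^def fill/,/^x0,y0/p' fit.py > ff.py; sed -i '1i from m import *\nfrom scipy.optimize import differential_evolution\nU=8' ff.py; sed -i '/^x0,y0/d' ff.py
cat > fit2.py <<'E'
from ff import *
c=camera_params('top'); A=np.mean([camera('top')[0].astype(np.float32) for _ in range(4)],0); np.save('avg2.npy',A); g=A.mean(2)
x0,y0,w,h=302,166,36,38
def fs(q,img=g):
    x,y,t=q
    bx=[sq(x,y,t,.013,.062),sq(x,y,t,.018,.057),sq(x,y,t,.018,.04)]
    f=lambda P:fill([proj(P,c)],x0,y0,w,h)
    ms=[f(circ(x,y,.03,.04)),f(np.r_[bx[0],bx[1],bx[2]]),f(np.r_[bx[0],bx[1]]),f(bx[0])]
    ms+=[f(np.r_[bx[0][[k,(k+1)%4]],bx[1][[k,(k+1)%4]]]) for k in range(4)]
    return score(ms,img[y0:y0+h,x0:x0+w])
q,e=opt(fs,[(.41,.425),(.126,.142),(-.79,.79)]); print('spindle',q.round(4),np.degrees(q[2]),e)
for dt in(-8,-4,4,8): print(dt,fs(q+[0,0,np.radians(dt)]))
a=np.load('avg.npy').mean(2)
# cup rim: ring
X0,Y0,W,H=240,146,34,36
for img in(g,a):
    def fr(q):
        x,y=q; f=lambda r,z:fill([proj(circ(x,y,r,z),c)],X0,Y0,W,H)
        return score([f(.0235,.045)-f(.0215,.045),f(.0215,.045),f(.016,.001)],img[Y0:Y0+H,X0:X0+W])
    print('cup',opt(fr,[(.445,.475),(.232,.262)]))
print('ptr',sense()['time_s'])
# unit yaw from pointer centroid
Hh,S,V=cv2.split(cv2.cvtColor(A.astype(np.uint8),cv2.COLOR_RGB2HSV)); m=(Hh>3)&(Hh<18)&(S>120); m[:,:275]=0;m[:,310:]=0;m[:140]=0;m[165:]=0
u=np.argwhere(m)[:,::-1]; P=onplane([u.mean(0)],c,.024)[0]; v=P[:2]-q[:2]; print(P,np.linalg.norm(v),np.degrees(np.arctan2(v[1],v[0])))
im=np.hstack([cv2.resize(A[160:215,295:350],(390,390),interpolation=cv2.INTER_CUBIC),cv2.resize(A[140:195,272:327],(390,390),interpolation=cv2.INTER_CUBIC)]).clip(0,255).astype(np.uint8); save('sp.png',im)
E
python3 fit2.py
```

```text
spindle [ 0.4179  0.1342 -0.351 ] -20.108417742033332 219.47389146435214
-8 229.4403275801975
-4 221.79029891419196
4 223.35636207054415
8 233.39999235130014
cup (array([0.44831496, 0.23712078]), np.float64(1350.4271015530683))
cup (array([0.46779965, 0.24708723]), np.float64(861.489437469184))
ptr 5.4667
[0.47899463 0.1788588  0.024     ] 0.07572606276280625 36.155553170270565
```

View pics/sp.png

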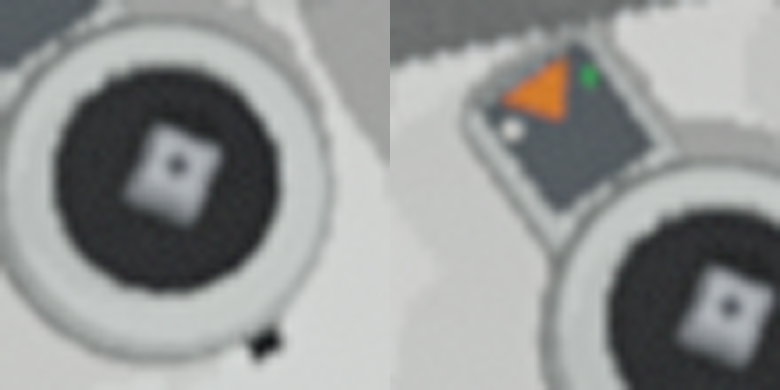

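The spindle is at left (178,165), fitted yaw −20° (i.e. 70°). The triangle in the right half (540,85) gives the unit a yaw of about 36°. Now fit the wheel at 70°.

Run:
```python
from m import *
x,y=.4178,.1341; R=down(np.radians(70-90))
movep([x,y,.20],R); move_l([x,y,.128],feed=.12); sleep(.2)
s=sense(); f0=s['wrist_force']; print(s['time_s'],s['position'],f0)
hit=move_l([x,y,.0955],feed=.03,until_force=12)
s=sense(); print(hit,s['time_s'],s['position'],s['wrist_force']-f0,s['ft_torque'],s['finger_gap'])
```

```text
7.475 [0.41831167 0.13438124 0.12870725] [ 0.55813961  0.05089536 -2.2138488 ]
True 8.4917 [0.41800074 0.13301957 0.09619307] [-0.25256963 -0.75294119  7.0066952 ] [-0.09256203  0.1244903   0.07058654] 0.013369800428098658
```

The wheel bottomed at the expected height (TCP 0.0962 = grasp height + 40 mm). Turn it to the pointer, release, and look.

Run:
```python
from m import *
s=sense(); p=np.array(s['position']); p[2]=.0962
for a in(53,36.15):
    move_l(p,down(np.radians(a-90)),feed=.05); s=sense(); print(s['time_s'],s['position'],s['wrist_force'],s['ft_torque'])
hit=move_l([p[0],p[1],.0945],feed=.03,until_force=15); s=sense(); print(hit,s['position'],s['wrist_force'])
command_gripper(.085); s=sense(); print(s['time_s'],s['finger_gap'],s['wrist_force'],s['position'])
move_l([p[0],p[1],.2],feed=.2)
movep([.36,.36,.25],down(np.radians(36.15-90)))
a,d,c=cam('top'); q,e,_=cam('scene'); np.savez('fit.npz',p=a,d=d,q=q,e=e); print(sense()['time_s'])
save('fitd.png',np.hstack([a[120:260,220:400],q[150:290,180:360]]),2.2)
```

```text
8.9333 [0.41789351 0.13331054 0.09621255] [-0.86733025 -2.55306897  1.53357975] [-0.55657149  0.10702279 -0.08071424]
9.375 [0.41783215 0.13332407 0.09623649] [-1.39265611 -1.81954013  3.22814927] [-0.40885951  0.30846662 -0.10735151]
False [0.41797937 0.13328818 0.09605913] [-7.66947181 -3.03757553 25.98687177]
10.3167 0.08483725412491609 [-0.7374734  -0.06185835  0.8253351 ] [0.41801847 0.13303783 0.09443622]
12.0417
```

View pics/fitd.png

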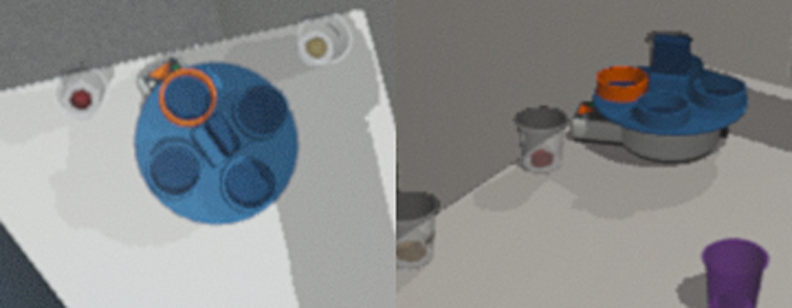

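The wheel sits on the unit with the orange well at left (188,96) facing the triangle at (165,72). The red cup's rim centre is about (84,92), and in the right half about (541,121). Verify the wheel pose and triangulate the rim.

```bash
cat > chk.py <<'E'
from ff import *
c=camera_params('top');cs=camera_params('scene')
def wheel(A,z0=.04):
    X0,Y0,W,Hh=275,145,90,85
    rb=(A[...,0].astype(float)-A[...,2])[Y0:Y0+Hh,X0:X0+W]
    def fw(q):
        x,y,t=q; u=np.array([np.cos(t),np.sin(t)])*.043; n=np.array([-u[1],u[0]]); f=lambda P:fill([proj(P,c)],X0,Y0,W,Hh)
        return score([f(np.r_[circ(x,y,.068,z0),circ(x,y,.068,z0+.005)]),f(circ(x+u[0],y+u[1],.0225,z0+.019)),f(circ(x+u[0],y+u[1],.0205,z0+.019)),sum(f(circ(x+v[0],y+v[1],.0205,z0+.019)) for v in(-u,n,-n))],rb)
    q,e=opt(fw,[(.40,.435),(.115,.15),(.3,1.)]); return q[:2],np.degrees(q[2]),e
E
python3 - <<'E'
from chk import *
f=np.load('fit.npz'); print('wheel',wheel(f['p']))
X=cloud(f['d'],c); m=(abs(X[...,0]-.418)<.07)&(abs(X[...,1]-.134)<.07)
for lo,hi in((.04,.05),(.054,.064),(.095,.105)): P=X[m&(X[...,2]>lo)&(X[...,2]<hi)]; print(lo,len(P),np.median(P,0))
print('rim tri',tri((258.2,162.0),c,(245.9,205.2),cs), onplane([(258.2,162.0)],c,.045))
for d,k in((f['d'],c),(f['e'],cs)):
    X=cloud(d,k); m=(np.hypot(X[...,0]-.46,X[...,1]-.247)<.04)&(X[...,2]>.040)&(X[...,2]<.05)
    P=X[m]; print('rim',len(P),fitr(P,.0225),P.mean(0),P.min(0),P.max(0))
    r=(abs(X[...,2]-.012)<.012)&(np.hypot(X[...,0]-.46,X[...,1]-.247)<.03)
p=f['p'];im=np.hstack([cv2.resize(p[140:190,230:280],(400,400),interpolation=cv2.INTER_CUBIC),cv2.resize(f['q'][185:235,220:270],(400,400),interpolation=cv2.INTER_CUBIC)]); save('cup.png',im)
E
```

```text
wheel (array([0.4177562 , 0.13399325]), np.float64(37.49930165592065), np.float64(256.00311542340717))
0.04 3410 [0.41421845 0.13562395 0.04470698]
0.054 517 [0.41846541 0.13159464 0.05826076]
0.095 153 [0.41819077 0.134929   0.09931168]
rim tri [0.45788179 0.24448313 0.03905957] [[0.45521683 0.24285326 0.045     ]]
rim 148 (array([0.45745944, 0.2465987 ]), np.float64(0.0016097473372009875)) [0.45924282 0.24695802 0.04434184] [0.43491465 0.22349727 0.04007885] [0.48132783 0.26867611 0.04856822]
rim 119 (array([0.4573269 , 0.24808167]), np.float64(0.0019762613282142336)) [0.45952682 0.24718922 0.04271744] [0.43584998 0.22487736 0.04002926] [0.4798131  0.27083546 0.04528934]
```

View pics/cup.png

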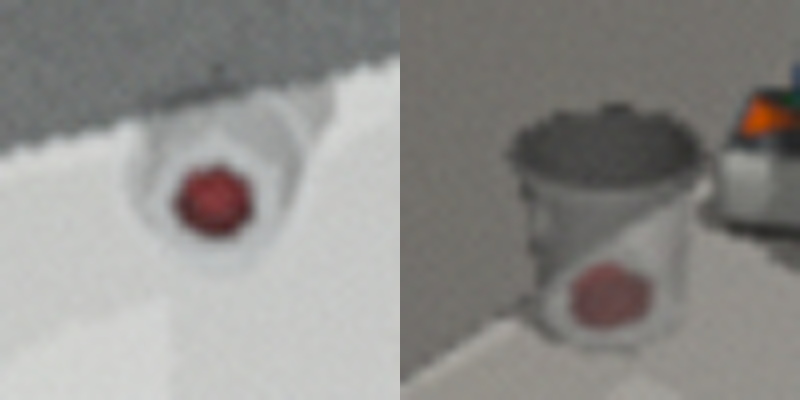

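The cup's rim ellipse centre is at (217,175) on the left and (605,148) on the right. Both depth views agree on (0.4577, 0.2468) with the rim at 44 mm. I centre the cup with one gentle cross squeeze, then grasp it for placing.

Run:
```python
from m import *
print(tri((256.8,161.4),camera_params('top'),(245.2,203.0),camera_params('scene')))
x,y=.4577,.2466; R1=down(np.radians(36.15)); R2=down(np.radians(36.15-90))
command_gripper(.07,20)
movep([x,y,.13],R1); move_l([x,y,.039],feed=.12,until_force=6)
command_gripper(.0,20); s=sense(); print(s['time_s'],s['finger_gap'],s['wrist_force'],s['position'])
command_gripper(.068); move_l([x,y,.105],feed=.2); movep([x,y,.105],R2); move_l([x,y,.039],feed=.12,until_force=6)
command_gripper(.0,25); s=sense(); print(s['time_s'],s['finger_gap'],s['gripper_force'],s['wrist_force'],s['position'])
move_l([x,y,.17],feed=.12); s=sense(); print(s['time_s'],s['finger_gap'],s['gripper_force'],s['position'])
q,e,_=cam('scene'); save('grab.png',q[100:280,160:400],2.2); a=cam('top')[0]; np.save('a3.npy',a)
```

```text
[0.45758745 0.24670066 0.04449313]
15.2417 0.04420106071198839 [-2.2042043  -0.2614615   5.77440518] [0.45816825 0.24688509 0.04000144]
18.2917 0.04418006865997248 25.118490335298702 [-1.39893363 -1.07159529  6.72080375] [0.45834739 0.24691491 0.03991355]
19.5333 0.04433793676696932 25.512507639359683 [0.45716051 0.24643535 0.16931847]
```

View pics/grab.png

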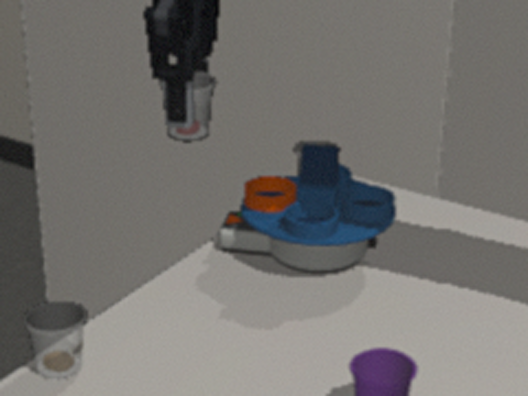

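The cup hangs upright in the fingers at (188,110), and triangulation confirmed its place to within 0.2 mm. Now place it in the well.

Run:
```python
from m import *
a=np.radians(36.3); w=np.array([.4180,.1334])+.043*np.array([np.cos(a),np.sin(a)]); R=down(a-np.pi/2)
move_l([*w,.17],R,feed=.15); move_l([*w,.108],feed=.12); sleep(.2); s=sense(); print(s['position'],w); f0=s['wrist_force']
h=move_l([*w,.0835],feed=.025,until_force=4); s=sense(); print(h,s['time_s'],s['position'],s['wrist_force']-f0,s['finger_gap'])
```

```text
[0.45314784 0.15912972 0.10867972] [0.45265492 0.15885657]
True 22.1083 [0.45281561 0.15898525 0.08471067] [-0.87380844 -0.63717254  3.95586546] 0.044313749688360195
```

The cup touched down at 0.0847, which is the pick height plus 45 mm: the well floor. Release, retreat and inspect.

Run:
```python
from chk import *
command_gripper(.066); p=sense()['position']; move_l([p[0],p[1],.2],feed=.15)
movep([.36,.36,.25],down(np.radians(36.15-90))); sleep(.2)
A=np.mean([camera('top')[0].astype(float) for _ in range(4)],0); q,e,_=cam('scene'); print(sense()['time_s'])
np.save('a4.npy',A); print(wheel(A))
# orange ring centroid (min enclosing) on plane z=.059
H,S,V=cv2.split(cv2.cvtColor(A.astype(np.uint8),cv2.COLOR_RGB2HSV)); m=(H>3)&(H<18)&(S>110); m[:145]=0;m[190:]=0;m[:,:285]=0;m[:,330:]=0
u=np.argwhere(m)[:,::-1]; P=onplane(u,c,.059); v=P[:,:2]-[.4178,.1340]; k=np.linalg.norm(v,axis=1)<.069
o=fitr(P[k],.0215); d=o[0]-[.4178,.1340]; print(o,np.hypot(*d),np.degrees(np.arctan2(d[1],d[0])))
im=np.hstack([A[130:230,270:370].astype(np.uint8),q[140:240,215:315]]); save('fin.png',im,4)
```

```text
24.7333
(array([0.41758846, 0.1340009 ]), np.float64(37.343863826558646), np.float64(235.85118343058954))
(array([0.45195773, 0.15995335]), np.float64(0.001483984580675332)) 0.042899028686211 37.22789846273617
```

View pics/fin.png

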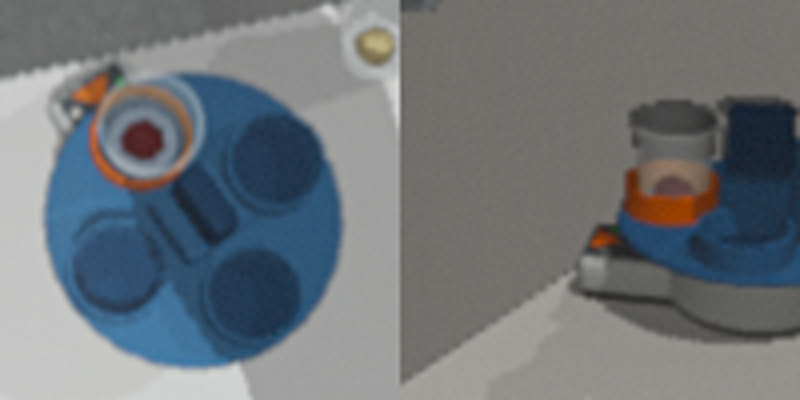

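The cup stands upright in the orange well at left (145,135). The wheel sits flat, and the well measures within about 1° of the pointer line. Nothing is touching the robot. Handing in.

```bash
python3 -c "
from rig import *
print(finish_job())"
```

```text
the job is handed in; nothing more can be done
None
```

The job is handed in at about 25 s: the wheel is fully home on the spindle, the red sample stands upright in the orange-rimmed well, and that well measures within about 1° of the pointer line.

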